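# Re-order the lidded dishes in the condiment tray

### The arm

A 6-joint arm with a two-finger parallel gripper is mounted at the origin on a cart in front of the work surface, level with it; the furniture and walls round the work are solid. World frame = base frame: x ahead of the robot, y to its left, z up, the work surface at z = 0. Lengths are in m, angles in rad, forces in N, time in s.
With the tool pointing down it reaches from about 0.25 to 0.725 m from the base axis. Payload 4 kg.
Tool frame: the origin (TCP) lies midway between the tips of the shut fingers; the grasp point (between the pads) lies 19 mm behind it; z points along the fingers, x is the direction in which the jaws open and shut, and the axes are right-handed (so a half turn about z gives the same grasp; the last joint's range is limited). The gripper opens to 85 mm and grips with 20 to 120 N. Pads are 22 mm wide; open, the fingers measure 114 mm over their backs; the gripper's body (76 mm by 85 mm) begins 54 mm behind the grasp point. The pads swing forward as they close: fully open they stand 13 mm farther back than shut.
Start: joints at [1.122, 0.241, 0.005, 1.335, 0, 1.571], TCP at [0.217, 0.45, 0.231] pointing down, gripper open.
Joint ranges: [-2.72, 2.72], [-1.05, 1.87], [-1.09, 1.28], [-1.99, 2.15], [-1.42, 1.44], [-3.14, 3.14]. Speed limits (rad/s): [2.79, 2.79, 3.14, 3.14, 3.14, 3.14].

### API

Orientations are given as a unit quaternion [x, y, z, w].
In Python, from workcell import bot, vision, ticket gives the robot as it stands.
- The arm moves only by the tool play_rows, never from a script. Its argument "deltas" is one flat list of numbers, 5 for each row, row after row: the opening, from 0 (shut) to 1 (fully open), then the shift along the tool's x, y, z in units of 60 mm (1.0 is 60 mm), then the turn about the tool's z in degrees. A call has 1 to 12 rows; each row shifts and turns the pose as measured when the row begins, along the tool's axes as they then stand; what a row does not reach is not made up. A row lasts 1/8 s, in which the tool goes at most 62.5 mm and 10.7 degrees, less where a joint would pass 70% of its speed; a pose out of reach is approached as far as the arm can. A call is refused whole if a number of a shift passes 1 or a number of a turn 10.7, either way. A call with a gripper value outside its range is refused whole. The fingers move at their own pace and stop on an object; the grip force is fixed at half the most. Time passes only in rows, so rows that do not move let the fingers close. It gives the time, the measured TCP pose, the force and the opening at its end, in the units of the state.
- bot.get_obs(): the state, without advancing time (a new reading comes with each control period).
- vision.camera(name): name is "scene" or "side" or "wrist"; returns a dict with "color" (400x640x3 uint8, blue, green, red), "intrinsics" (3x3 intrinsics, pixels), "rvec" (rotation vector, rad) and "tvec" (3), from world to camera coordinates, as OpenCV has them. Camera axes: x right, y down, z forward; pixel columns grow to the right and rows downward; lengths in m; the calibration is good to about 2 mm. A picture is of the moment at which its call begins. There is no depth.
- ticket.job_done(): hands the job in, once; it reports no verdict.
The state is a dict: "clock": time; "joint_pos": joint angles; "joint_vel": joint speeds; "tau": joint torques, N m; "eef_pos": TCP position; "tool_rot": TCP orientation; "ft_force": force on the tool from outside, world axes, zero at the start; "ft_torque": the same for the moment, N m; "grip_width": finger opening in m.
Only numpy, scipy, OpenCV 4.12 (cv2) and the standard library are available. Lean on these libraries where they do the work, as an engineer would, in place of code of your own. Each camera call takes 0.05 s, during which the arm holds its last target. There are 200 camera calls.

### The job

Bring the dish with the long bar handle to the catch end of the condiment tray's near row by sliding the dishes about in the tray, never lifting one out: first slide the dish standing in its way back into the empty place behind it, then slide the bar-handled dish along the row past the spring catch, gently home against the end stop until the catch snaps out behind it, and last slide the parked dish straight forward again, against the near wall. The crockery is brittle and the end stop is not always clamped in the same place, so feel for it and never press a dish hard against the tray; leave the third dish in its corner and everything else where it is.

Things in the scene. Friction and masses are not known exactly. Their poses are not given: they have to be found in the camera images.
- tray: fixed light-wood tray, 140 (x) x 244 (y) x 22 mm; origin on its underside; x points away from the robot (far row), y to its left (catch end). Its frame serves all points here (mm). Inside x -64..64, y -114..118, floor 6 thick, no partitions. Near row x -32.5: bar-handled dish first at y -79, dish in the way at y -17. Far row x 32.5: third dish at y -79. Waxed, dishes slide easily. Over 20 N dish-to-tray is damage
- middle_place (a point): near row's middle place, on the floor, at tray (-32.5, -17, 6) mm: where the dish in the way starts and must finally return, pushed to the near wall (dish centre then at x -34)
- empty_place (a point): the empty far place behind it, on the floor, at tray (32.5, -17, 6) mm; dish centre at x +34 when against the far wall. On its left, from y +17 and x 0 on, the tray is a raised solid rest 16 mm high; on its right stands the third dish, edge at y -49
- catch_place (a point): left place of the near row, on the floor, at tray (-32.5, 72, 6) mm. It ends at the flat face of a rigid steel end stop, 20 mm high, clamped for each run anywhere from y +94 to +110, moving the catch with it; this setting is not measured (this point does not follow it), so the dish's centre at home is at y +62 to +80
- dish_bar: loose square white lidded dish with a wooden bar handle, about 0.25 kg, 60 x 60 x 26 mm plus the handle; origin at the centre of its underside. The handle stands on the lid, z 26 to 48 mm, a plain bar 44 mm long along the dish's x (across the row) and 12 mm thick in y. Axes start parallel to the tray's within 0.03 rad
- dish_cross: the same dish with an upright cross-shaped knob, 26 mm across along the dish's x and y, arms 10 mm wide, z 26 to 48 mm above its underside; starts either in the near row's middle place or in the far right corner
- dish_square: the same dish with a square upright knob 16 x 16 mm, z 26 to 48 mm above its underside; starts in the other of these two places
- catch (a joint): sprung catch on the near wall, riding with the end stop: 0 m = fully out (no dish on it), 0.003 to 0.006 m = pushed aside by a passing dish. Its tip stands 7 mm into the row; its steep face is 62 mm before the stop face (2 mm play for the 60 mm dish), and a 30 degree ramp 13 mm long leads up to it from the right. Passing it takes about 1 to 3 N along the row
- packet: loose drink sachet, 30 x 75 x 9 mm, lying on the tray's raised rest; leave it
- shaker: loose shaker, 44 mm across, 90 mm tall, standing behind the tray; leave it
- spoon: loose teaspoon 137 mm long, lying behind the tray; leave it
- cup: loose glass cup, 72 mm across, 62 mm tall, standing to the right of the tray; leave it
Mind the look-alikes: they are no part of the job. Leave any red look-alike of the dish_cross alone.

How it is judged:
On the way, in this order (a step that is already met when the one before it is completed fails the run):
1. the dish in the way stands in the empty far place, the bar-handled dish still in the right place (y of dish_bar in the frame of tray below -0.06 m and ((x of dish_cross in the frame of tray between 0.029 and 0.04 m and y of dish_cross in the frame of tray between -0.028 and -0.004 m and x of dish_square in the frame of tray between 0.02 and 0.04 m and y of dish_square in the frame of tray between -0.09 and -0.066 m) or (x of dish_square in the frame of tray between 0.029 and 0.04 m and y of dish_square in the frame of tray between -0.028 and -0.004 m and x of dish_cross in the frame of tray between 0.02 and 0.04 m and y of dish_cross in the frame of tray between -0.09 and -0.066 m))), for 0.2 s.
2. the bar-handled dish is home between stop and catch, the catch out behind it, the other dish still parked (x of dish_bar in the frame of tray between -0.04 and -0.026 m and y of dish_bar in the frame of tray between 0.062 and 0.084 m and value of joint catch below 0.0015 m and ((x of dish_cross in the frame of tray between 0.029 and 0.04 m and y of dish_cross in the frame of tray between -0.028 and -0.004 m and x of dish_square in the frame of tray between 0.02 and 0.04 m and y of dish_square in the frame of tray between -0.09 and -0.066 m) or (x of dish_square in the frame of tray between 0.029 and 0.04 m and y of dish_square in the frame of tray between -0.028 and -0.004 m and x of dish_cross in the frame of tray between 0.02 and 0.04 m and y of dish_cross in the frame of tray between -0.09 and -0.066 m))), for 0.2 s.
At the end, for the whole second after the job is handed in: Bar-handled dish in the catch place (centre at tray y 62 to 84 mm), catch out behind it (below 1.5 mm); the dish from its way in the near middle place, within 3.5 mm of the near wall and 12 mm along the row; third dish in its far corner within 12 mm; all at rest (x of dish_bar in the frame of tray between -0.04 and -0.026 m and y of dish_bar in the frame of tray between 0.062 and 0.084 m and value of joint catch below 0.0015 m and linear speed of each of dish_bar, dish_cross, dish_square below 0.01 m/s and ((x of dish_cross in the frame of tray between -0.04 and -0.0305 m and y of dish_cross in the frame of tray between -0.028 and -0.004 m and x of dish_square in the frame of tray between 0.02 and 0.04 m and y of dish_square in the frame of tray between -0.09 and -0.066 m) or (x of dish_square in the frame of tray between -0.04 and -0.0305 m and y of dish_square in the frame of tray between -0.028 and -0.004 m and x of dish_cross in the frame of tray between 0.02 and 0.04 m and y of dish_cross in the frame of tray between -0.09 and -0.066 m))); the robot touches nothing.
It fails at once if a dish is pressed against the tray, its stop or its catch with more than 20 N (contact force between any of dish_bar, dish_cross, dish_square and tray above 20 N).
It fails at once if a dish is lifted more than 10 mm off the tray's floor (z of any of dish_bar, dish_cross, dish_square in the frame of tray above 0.016 m).
It fails at once if a bystander is moved by more than 20 mm (distance of any of packet, shaker, spoon, cup from where it was at the start of the episode above 0.02 m).
It also fails if it takes over 64 s, if anything falls off the work surface, if the arm or the gripper's body presses on something with over 40 N, if the wrist force passes 120 N, or if a joint passes its speed limit or range.

## Working session

There is one attempt and no reset: what is moved stays moved. The work goes in short steps, Python scripts to look and compute and a tool call to move; the robot and the scene stay as the last step left them, time stands still between calls to the robot, and variables do not carry over. Pictures are saved under pics/ and viewed, about 8 in all and at most 12, crops included, and the job is handed in when it is done.

Besides the shell and the picture viewer there is one more tool, called after "Request:" by a JSON object that holds its "api" and its "payload", one argument or row to a line. play_rows: Moves the arm, as the interface text tells. Its arguments: {"type":"object","properties":{"deltas":{"type":"array"}},"required":["deltas"]}

```bash
mkdir -p pics; cat > h.py <<'E'
import numpy as np, cv2
from workcell import bot, vision, ticket
def shot(n,f=None):
    c=vision.camera(n)
    if f: cv2.imwrite('pics/'+f,c['color'])
    return c
def ray(c,u,v,z):
    R=cv2.Rodrigues(np.array(c['rvec'],float))[0];t=np.array(c['tvec'],float).ravel()
    d=R.T@np.linalg.inv(c['intrinsics'])@np.array([u,v,1.]);o=-R.T@t
    return o+d*(z-o[2])/d[2]
def proj(c,P):
    return cv2.projectPoints(np.array(P,float).reshape(-1,1,3),np.array(c['rvec'],float),np.array(c['tvec'],float),np.array(c['intrinsics']),None)[0].reshape(-1,2)
E
python3 - <<'E'
from h import *
import pickle
d={n:shot(n,n+'0.png') for n in('scene','side')}
pickle.dump(d,open('c0.pkl','wb'))
for n in d: print(n,ray(d[n],320,200,0), cv2.Rodrigues(np.array(d[n]['rvec'],float))[0].round(2).tolist())
o=bot.get_obs();print(o)
E
```

```text
scene [ 0.58343578 -0.40301561  0.        ] [[-0.52, -0.85, -0.0], [-0.65, 0.4, -0.65], [0.55, -0.34, -0.76]]
side [ 0.60468138 -0.35106587  0.        ] [[0.9, -0.44, -0.02], [-0.27, -0.52, -0.81], [0.35, 0.73, -0.59]]
{'clock': 0.1, 'joint_pos': array([1.12202580e+00, 2.41375216e-01, 3.85163531e-03, 1.33521573e+00,
       1.08289589e-05, 1.57080035e+00]), 'joint_vel': array([ 3.40501567e-04,  2.29920857e-06,  2.46940062e-03, -2.37295797e-04,
        2.34984694e-04, -8.40740948e-04]), 'tau': array([-7.22528457e-04, -3.73137796e+01,  2.53009915e+01,  1.08681337e-02,
        5.32946956e-06,  9.39143270e-07]), 'eef_pos': array([0.21667617, 0.44997299, 0.23048043]), 'tool_rot': array([ 8.46717311e-01,  5.32042152e-01, -8.25457489e-04,  5.12293318e-04]), 'ft_force': array([ 0.51716645, -0.02193807, -0.11201479]), 'ft_torque': array([ 0.02942474, -0.01309861, -0.01980158]), 'grip_width': 0.08534915237472979}
```

View pics/scene0.png

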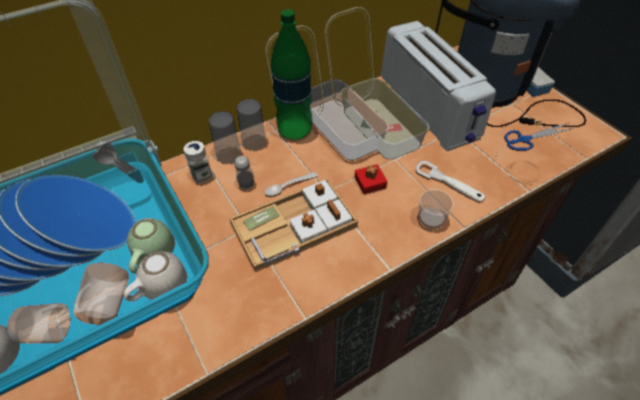

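View pics/side0.png

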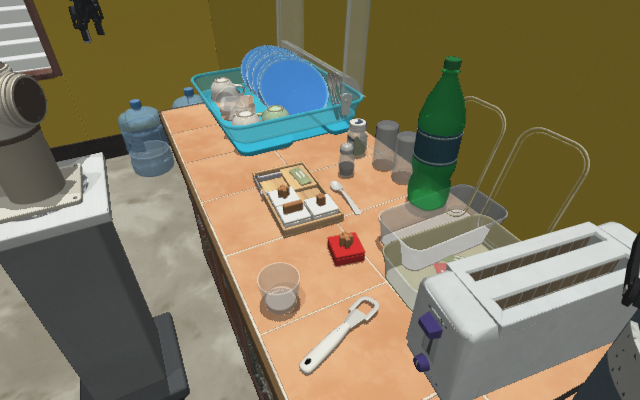

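Scene: tray around (293,222) px, with the bar dish at its right near (333,212), the dish in the way at (308,222), and the third dish at (319,192). Side: tray around (300,200), red look-alike at (346,247).

```bash
python3 - <<'E'
from h import *
import pickle
d=pickle.load(open('c0.pkl','rb'))
a=cv2.resize(d['scene']['color'][170:275,222:367],None,fx=5,fy=5,interpolation=cv2.INTER_CUBIC)
cv2.imwrite('pics/crop1.png',a)
for p in [(232,221),(325,182),(355,222),(250,265)]: print(ray(d['scene'],*p,.022).round(3))
for p in [(252,172),(302,164),(342,217),(283,235)]: print(ray(d['side'],*p,.022).round(3))
E
```

```text
[ 0.618 -0.201  0.022]
[ 0.608 -0.432  0.022]
[ 0.476 -0.425  0.022]
[ 0.497 -0.185  0.022]
[ 0.493 -0.191  0.022]
[ 0.622 -0.216  0.022]
[ 0.605 -0.454  0.022]
[ 0.47  -0.449  0.022]
```

View pics/crop1.png

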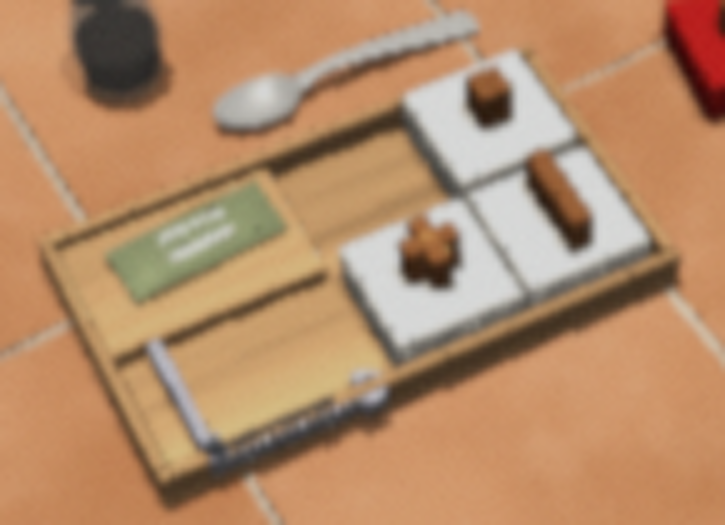

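Cross dish is in the way and square dish is in the far corner. The tray centre is about (0.548,-0.316), turned about -4.5°, and its size checks out. I'll swing round the rack, close to the base.

Request:
{"api": "play_rows", "payload": {
  "deltas": [0.6, 0, 0, -0.9, 0, 0.6, 0, 0, -0.9, 0, 0.6, -0.77, 0.56, 0, 0, 0.6, -0.77, 0.56, 0, 0, 0.6, -0.77, 0.56, 0, 0, 0.6, -0.77, 0.56, 0, 0, 0.6, -0.77, 0.56, 0, 0, 0.6, -0.77, 0.56, 0, 0, 0.6, -0.77, 0.56, 0, 0]
}}

```text
clock: 1.23
eef_pos: [0.2898, 0.0484, 0.3401]
tool_rot: [0.844, 0.537, -0.004, 0.004]
ft_force: [0.8, -1.3, -0.2]
grip_width: 0.0513
```

```bash
cat >> h.py <<'E'
from scipy.spatial.transform import Rotation as Ro
def st():
    o=bot.get_obs();R=Ro.from_quat(o['tool_rot']).as_matrix()
    print('t',round(o['clock'],2),'q',o['joint_pos'].round(2),'p',o['eef_pos'].round(4),'tx',R[:,0].round(4),'tz',R[:,2].round(3),'f',o['ft_force'].round(1),'w',round(o['grip_width'],4));return o,R
def to(p,yaw=None):
    o,R=st();d=R.T@(np.array(p)-o['eef_pos'])/.06;print('shift',d.round(3))
    if yaw is not None:
        y=np.arctan2(R[1,0],R[0,0]);print('turn about tool z deg',-np.degrees((yaw-y+np.pi)%(2*np.pi)-np.pi))
E
python3 -c "
from h import *
to((.48,-.32,.33),np.radians(85.5))"
```

```text
t 1.23 q [ 0.18 -0.2  -0.16  1.61 -0.01  0.61] p [0.2898 0.0484 0.3401] tx [ 0.424   0.9056 -0.0105] tz [-0.002 -0.011 -1.   ] f [ 0.8 -1.3 -0.2] w 0.0513
shift [-4.213  5.474  0.228]
turn about tool z deg -20.591534729473956
```

Request:
{"api": "play_rows", "payload": {
  "deltas": [0.6, -0.55, 0.72, 0, 0, 0.6, -0.55, 0.72, 0, 0, 0.6, -0.55, 0.72, 0, 0, 0.6, -0.55, 0.72, 0, 0, 0.6, -0.55, 0.72, 0, 0, 0.6, -0.55, 0.72, 0, 0, 0.6, -0.55, 0.72, 0, 0, 0.6, -0.2, 0.3, 0, 0, 0.6, 0, 0, 0, -10.3, 0.6, 0, 0, 0, -10.3, 0.6, 0, 0, 0, 0]
}}

```text
clock: 2.6
eef_pos: [0.4777, -0.3257, 0.3358]
tool_rot: [0.735, 0.679, -0.004, -0.002]
ft_force: [-0.3, 0.8, -0.4]
grip_width: 0.0513
```

```bash
python3 -c "
from h import *
import pickle
st();c=shot('wrist','w1.png');pickle.dump(c,open('w1.pkl','wb'));
for p in [(0,0),(640,0),(640,400),(0,400)]: print(ray(c,*p,.03).round(3))"
```

```text
t 2.6 q [-0.59  0.4   0.49  1.67 -0.01 -0.52] p [ 0.4777 -0.3257  0.3358] tx [ 0.0792  0.9969 -0.0034] tz [-0.009 -0.003 -1.   ] f [-0.3  0.8 -0.4] w 0.0513
[ 0.256 -0.691  0.03 ]
[0.316 0.063 0.03 ]
[0.93  0.184 0.03 ]
[ 0.847 -0.911  0.03 ]
```

View pics/w1.png

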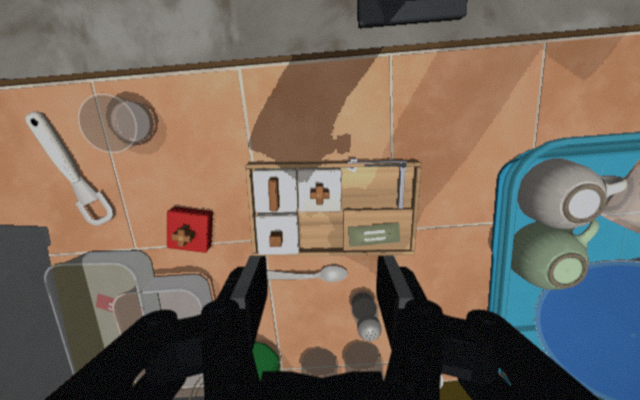

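Tray outline at about (248,162)–(420,255) px. Knobs: bar (273,195), cross (320,194), square (277,238). Stop at about (402,185).

```bash
python3 - <<'E'
from h import *
import pickle
c=pickle.load(open('w1.pkl','rb'));im=c['color'];hsv=cv2.cvtColor(im,cv2.COLOR_BGR2HSV)
roi=np.zeros(im.shape[:2],np.uint8);roi[160:258,245:425]=1
wm=((hsv[...,1]<45)&(hsv[...,2]>140)).astype(np.uint8)*roi
n,l,s,ce=cv2.connectedComponentsWithStats(wm)
for i in range(1,n):
    if s[i,4]>80: print('white',s[i],ce[i].round(1))
# knobs: brown dark within each dish
for nm,(x0,y0,x1,y1) in dict(bar=(257,170,296,212),cross=(302,172,340,211),sq=(258,218,297,252)).items():
    h=hsv[y0:y1,x0:x1];m=((h[...,1]>90)&(h[...,0]<25)).astype(np.uint8)
    n,l,s,ce=cv2.connectedComponentsWithStats(m)
    i=1+s[1:,4].argmax();u,v=ce[i]+[x0,y0]
    r=cv2.minAreaRect(np.argwhere(l==i)[:,::-1].astype(np.float32))
    print(nm,s[i],u.round(1),v.round(1),ray(c,u+.0,v,.054-.003).round(4),r)
cv2.imwrite('pics/w1c.png',cv2.resize(im[155:262,242:426],None,fx=4.3,fy=4.3,interpolation=cv2.INTER_CUBIC))
E
```

```text
white [399 168   7  40 151] [401.8 186.7]
white [ 253  171   44   42 1330] [274.4 190.8]
white [ 298  170   44   42 1343] [320.9 191.4]
white [ 256  215   43   40 1356] [277.  234.1]
white [363 230  23   6  92] [373.8 232.2]
white [364 236  22   6  89] [374.4 238.5]
bar [ 12   8  10  33 277] 273.3 194.1 [ 0.5127 -0.3931  0.051 ] ((16.296550750732422, 24.041379928588867), (32.17966842651367, 8.808302879333496), 86.633544921875)
cross [  9  12  18  20 220] 319.3 193.6 [ 0.5168 -0.3322  0.051 ] ((17.500001907348633, 22.0), (16.26345443725586, 16.26345443725586), 45.0)
sq [ 12  14  12  15 150] 275.4 238.9 [ 0.5768 -0.398   0.051 ] ((17.5, 21.0), (14.0, 11.0), 90.0)
```

View pics/w1c.png

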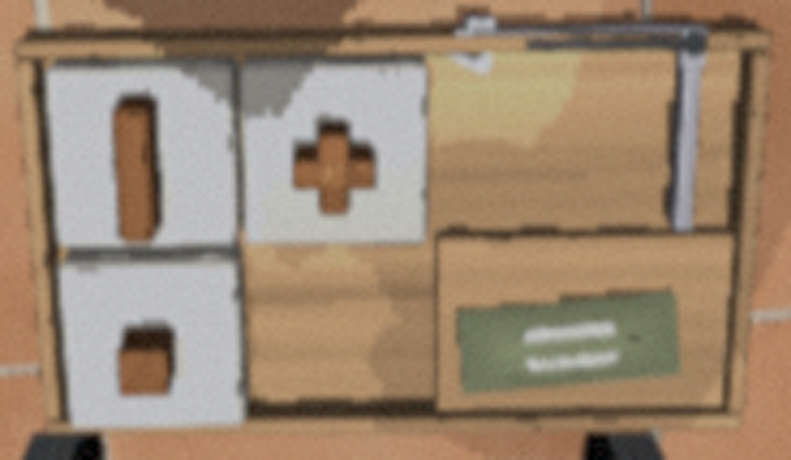

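```bash
python3 - <<'E'
from h import *
import pickle
c=pickle.load(open('w1.pkl','rb'))
R=cv2.Rodrigues(np.array(c['rvec'],float))[0];print('cam',(-R.T@np.array(c['tvec'],float).ravel()).round(3))
def g(x,y,z): return ray(c,(x+.5)/4.3+242-.5,(y+.5)/4.3+155-.5,z)[:2]
print('lids',g(335,151,.032).round(4),g(141,153,.032).round(4),g(153,338,.032).round(4))
print('knob tops',g(334,165,.054).round(4),g(138,167,.054).round(4),g(143,369,.054).round(4))
C=np.array([g(18,42,.022),g(768,38,.022),g(742,420,.022),g(54,428,.022)]);print(C.round(4))
o=C.mean(0);y=(C[1]-C[0]+C[2]-C[3]);y/=np.linalg.norm(y);x=np.array([y[1],-y[0]]);print('tray',o,np.degrees(np.arctan2(x[1],x[0])),[np.linalg.norm(C[i]-C[i-1]).round(4) for i in range(4)])
for n,p in dict(cross=g(335,151,.032),bar=g(141,153,.032),sq=g(153,338,.032),stop=g(677,140,.026)).items(): print(n,((p-o)@x*1e3).round(1),((p-o)@y*1e3).round(1))
E
```

```text
cam [ 0.4   -0.319  0.479]
lids [ 0.5164 -0.332 ] [ 0.5122 -0.3942] [ 0.576  -0.3979]
knob tops [ 0.5151 -0.332 ] [ 0.511 -0.392] [ 0.5778 -0.3985]
[[ 0.4751 -0.4309]
 [ 0.4926 -0.1911]
 [ 0.6263 -0.199 ]
 [ 0.6108 -0.4382]]
tray [ 0.55121011 -0.31479056] -3.9453708019962366 [np.float64(0.136), np.float64(0.2404), np.float64(0.134), np.float64(0.2397)]
cross -33.5 -19.6
bar -33.4 -81.9
sq 30.5 -81.2
stop -34.6 91.3
```

Request:
{"api": "play_rows", "payload": {
  "deltas": [0.6, -0.055, 0.645, 0, -0.5, 0.6, 0, 0, 0.9, 0, 0.6, 0, 0, 0.9, 0, 0.6, 0, 0, 0.9, 0, 0.6, 0, 0, 0.9, 0, 0.6, 0, 0, 0.5, 0, 0.6, 0, 0, 0, 0]
}}

```text
clock: 3.52
eef_pos: [0.5181, -0.3335, 0.0847]
tool_rot: [0.738, 0.675, -0.003, 0.001]
ft_force: [-0.2, -0.1, -0.4]
grip_width: 0.0512
```

```bash
python3 -c "
from h import *
to((.5157,-.332,.038),np.radians(86.0))
c=shot('wrist','w2.png')
print(proj(c,[(.5157,-.332,.054),(.5157,-.332,.032)]))"
```

```text
t 3.52 q [-0.57  0.56  0.09  1.1  -0.01 -0.48] p [ 0.5181 -0.3335  0.0847] tx [ 0.089   0.996  -0.0066] tz [-0.003 -0.006 -1.   ] f [-0.2 -0.1 -0.4] w 0.0512
shift [ 0.026 -0.041  0.779]
turn about tool z deg -1.1072997593907512
[[323.26230255 240.24905753]
 [323.31595046 226.08282775]]
```

View pics/w2.png

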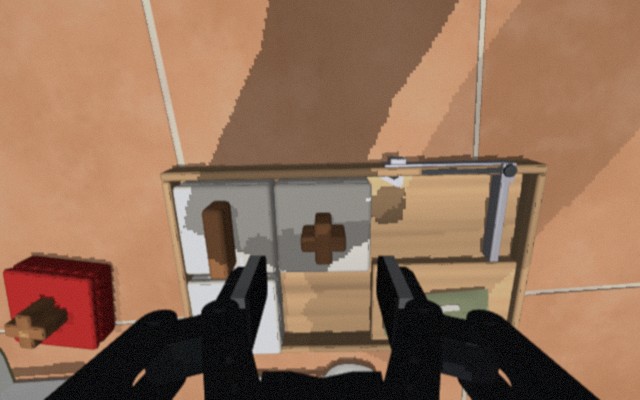

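The cross knob at (323,239) px matches the projected target (323,240), so I'm descending and gripping.

Request:
{"api": "play_rows", "payload": {
  "deltas": [0.6, 0.026, -0.041, 0.3, -1.1, 0.6, 0, 0, 0.3, 0, 0.6, 0, 0, 0.15, 0, 0.6, 0, 0, 0, 0]
}}

```text
clock: 4.08
eef_pos: [0.5229, -0.3362, 0.05]
tool_rot: [0.732, 0.681, -0.001, 0.011]
ft_force: [1.0, 0.1, 0.5]
grip_width: 0.051
```

```bash
python3 -c "
from h import *
to((.5157,-.332,.038),np.radians(86.0))"
```

```text
t 4.08 q [-0.57  0.59  0.05  1.01 -0.01 -0.5 ] p [ 0.5229 -0.3362  0.05  ] tx [ 0.0726  0.9972 -0.0156] tz [ 0.013 -0.017 -1.   ] f [1.  0.1 0.5] w 0.051
shift [ 0.064 -0.127  0.198]
turn about tool z deg -0.1633773423484783
```

Request:
{"api": "play_rows", "payload": {
  "deltas": [0.6, 0.06, -0.12, 0, 0, 0.6, 0, 0, 0, 0]
}}

```text
clock: 4.32
eef_pos: [0.5167, -0.3326, 0.0523]
tool_rot: [0.732, 0.681, -0.0, 0.012]
ft_force: [0.5, -0.9, 0.0]
grip_width: 0.0514
```

```bash
python3 -c "
from h import *
to((.5157,-.332,.038),np.radians(86.0))"
```

```text
t 4.33 q [-0.57  0.57  0.02  1.   -0.01 -0.5 ] p [ 0.5167 -0.3326  0.0523] tx [ 0.0731  0.9972 -0.0174] tz [ 0.016 -0.019 -1.   ] f [ 0.5 -0.9  0. ] w 0.0514
shift [ 0.013 -0.022  0.237]
turn about tool z deg -0.1914909206525964
```

Request:
{"api": "play_rows", "payload": {
  "deltas": [0.6, 0.02, -0.03, 0.15, 0, 0.6, 0.01, -0.03, 0.12, 0, 0.6, 0, 0, 0, 0]
}}

```text
clock: 4.7
eef_pos: [0.5134, -0.3307, 0.0354]
tool_rot: [0.732, 0.681, -0.0, 0.013]
ft_force: [0.2, 0.3, 0.1]
grip_width: 0.0513
```

```bash
python3 -c "
from h import *
to((.5157,-.332,.038),np.radians(86.0))"
```

```text
t 4.7 q [-0.57  0.58 -0.01  0.95 -0.01 -0.5 ] p [ 0.5134 -0.3307  0.0354] tx [ 0.0731  0.9972 -0.0177] tz [ 0.017 -0.019 -1.   ] f [0.2 0.3 0.1] w 0.0513
shift [-0.019  0.041 -0.042]
turn about tool z deg -0.19536698944281167
```

Request:
{"api": "play_rows", "payload": {
  "deltas": [0.45, -0.02, 0.04, -0.06, 0, 0.4, 0, 0, 0, 0, 0.34, 0, 0, 0, 0, 0.25, 0, 0, 0, 0, 0.2, 0, 0, 0, 0, 0.2, 0, 0, 0, 0]
}}

```text
clock: 5.45
eef_pos: [0.5163, -0.3325, 0.0398]
tool_rot: [0.732, 0.681, -0.0, 0.013]
ft_force: [1.2, 0.6, 0.5]
grip_width: 0.024
```

```bash
python3 -c "
from h import *
to((.5157,-.332,.038),np.radians(86.0))"
```

```text
t 5.45 q [-0.57  0.58  0.    0.97 -0.01 -0.5 ] p [ 0.5163 -0.3325  0.0398] tx [ 0.0733  0.9971 -0.0182] tz [ 0.018 -0.02  -1.   ] f [1.2 0.6 0.5] w 0.024
shift [ 0.009 -0.011  0.029]
turn about tool z deg -0.20347743654473843
```

Request:
{"api": "play_rows", "payload": {
  "deltas": [0.1, 0, 0.0, 0, 0, 0.1, 0, 0.1, 0, 0, 0.1, 0, 0.1, 0, 0]
}}

```text
clock: 5.82
eef_pos: [0.5278, -0.3333, 0.0398]
tool_rot: [0.733, 0.68, -0.001, 0.012]
ft_force: [-1.4, 0.1, 1.1]
grip_width: 0.0241
```

```bash
python3 -c "
from h import *
st()"
```

```text
t 5.83 q [-0.56  0.6   0.04  0.98 -0.01 -0.49] p [ 0.5278 -0.3333  0.0398] tx [ 0.0739  0.9971 -0.0179] tz [ 0.016 -0.019 -1.   ] f [-1.4  0.1  1.1] w 0.0241
```

Request:
{"api": "play_rows", "payload": {
  "deltas": [0.1, 0, 0.13, 0, 0, 0.1, 0, 0.13, 0, 0, 0.1, 0, 0.13, 0, 0, 0.1, 0, 0.13, 0, 0]
}}

```text
clock: 6.32
eef_pos: [0.5613, -0.3355, 0.0398]
tool_rot: [0.733, 0.681, -0.001, 0.012]
ft_force: [-1.4, 0.2, 0.3]
grip_width: 0.0241
```

```bash
python3 -c "
from h import *
to((.580,-.337,.04),np.radians(86.0))"
```

```text
t 6.33 q [-0.54  0.66  0.14  1.03 -0.01 -0.46] p [ 0.5613 -0.3355  0.0398] tx [ 0.0734  0.9971 -0.0176] tz [ 0.016 -0.019 -1.   ] f [-1.4  0.2  0.3] w 0.0241
shift [-0.002  0.313  0.002]
turn about tool z deg -0.21152898706791784
```

Request:
{"api": "play_rows", "payload": {
  "deltas": [0.1, 0, 0.1, 0, 0, 0.1, 0, 0.1, 0, 0, 0.1, 0, 0.07, 0, 0, 0.1, 0, 0.03, 0, 0]
}}

```text
clock: 6.82
eef_pos: [0.5809, -0.3368, 0.0398]
tool_rot: [0.732, 0.681, -0.001, 0.012]
ft_force: [-1.0, -0.9, -0.1]
grip_width: 0.024
```

```bash
python3 -c "
from h import *
to((.580,-.337,.04),np.radians(86.0))"
```

```text
t 6.83 q [-0.52  0.69  0.2   1.06 -0.01 -0.45] p [ 0.5809 -0.3368  0.0398] tx [ 0.0731  0.9972 -0.0174] tz [ 0.015 -0.019 -1.   ] f [-1.  -0.9 -0.1] w 0.024
shift [-0.004 -0.014 -0.004]
turn about tool z deg -0.19049522702650357
```

Request:
{"api": "play_rows", "payload": {
  "deltas": [0.35, 0, 0, 0, 0, 0.5, 0, 0, 0, 0, 0.5, 0, 0, 0, 0, 0.5, 0, 0, -0.3, 0, 0.5, 0, 0, -0.6, 0, 0.5, 0, 0, -0.9, 0, 0.5, 0, -0.5, -0.6, 0, 0.5, 0, -0.6, -0.3, 0, 0.5, 0, 0, 0, 0]
}}

```text
clock: 7.95
eef_pos: [0.5124, -0.3296, 0.2136]
tool_rot: [0.732, 0.681, 0.001, 0.017]
ft_force: [0.7, -0.9, 0.6]
grip_width: 0.0427
```

```bash
python3 -c "
from h import *
import pickle
st();c=shot('wrist','w3.png');pickle.dump(c,open('w3.pkl','wb'))
im=c['color'];cv2.imwrite('pics/w3c.png',im)
print(proj(c,[(.511,-.393,.054),(.5809,-.3368,.054)]))"
```

```text
t 7.95 q [-0.57  0.44  0.25  1.34 -0.01 -0.5 ] p [ 0.5124 -0.3296  0.2136] tx [ 0.0728  0.9971 -0.0216] tz [ 0.023 -0.023 -0.999] f [ 0.7 -0.9  0.6] w 0.0427
[[256.86225413 185.50965625]
 [322.12960735 249.36342751]]
```

View pics/w3c.png

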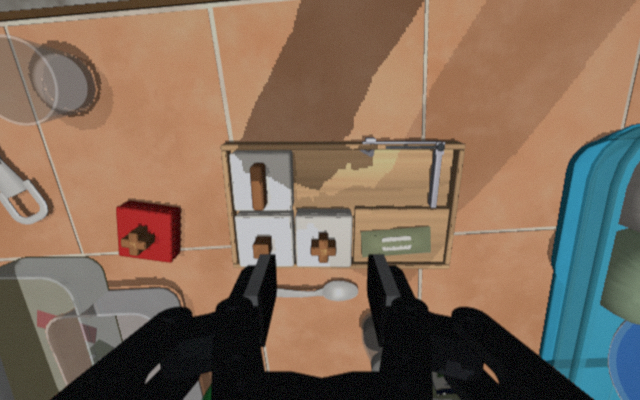

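Cross parked at (323,246), bar dish at (258,187), stop face at about (433,175). Next I measure the lids.

```bash
python3 - <<'E'
from h import *
import pickle
c=pickle.load(open('w3.pkl','rb'))
x=np.array([.9976,-.0698]);y=np.array([.0698,.9976])
im=c['color'];hsv=cv2.cvtColor(im,cv2.COLOR_BGR2HSV)
roi=np.zeros(im.shape[:2],np.uint8);roi[145:270,226:356]=1
wm=((hsv[...,1]<50)&(hsv[...,2]>110)).astype(np.uint8)*roi
n,l,s,ce=cv2.connectedComponentsWithStats(wm)
P={}
for i in range(1,n):
    if s[i,4]>500:
        r=cv2.minAreaRect(np.argwhere(l==i)[:,::-1].astype(np.float32));p=ray(c,*r[0],.032)[:2];print(s[i],r,p.round(4),'tray',(p@x*1e3).round(1),(p@y*1e3).round(1))
p=ray(c,433,175,.026)[:2];print('stop',p@y*1e3)
b=np.array([.512,-.3935]);print(b@x*1e3,b@y*1e3)
to((*b,.038),np.radians(86))
E
```

```text
[ 229  153   64   58 2622] ((260.5, 181.5), (63.0, 57.0), 0.0) [ 0.513  -0.3941] tray 539.3 -357.4
[ 235  213   59   54 2335] ((264.0, 239.5), (53.0, 58.0), 90.0) [ 0.5765 -0.3988] tray 603.0 -357.6
[ 295  214   58   53 2360] ((323.5, 240.0), (57.0, 52.0), 0.0) [ 0.581  -0.3358] tray 603.1 -294.4
stop -184.91493515008673
538.2375000000001 -356.81800000000004
t 8.0 q [-0.57  0.44  0.25  1.34 -0.01 -0.5 ] p [ 0.5135 -0.3296  0.2128] tx [ 0.0722  0.9972 -0.0214] tz [ 0.024 -0.023 -0.999] f [ 0.3 -0.3  0. ] w 0.043
shift [-1.002 -0.022  2.935]
turn about tool z deg -0.14095214054524066
```

Request:
{"api": "play_rows", "payload": {
  "deltas": [0.5, -1.0, -0.02, 0, 0, 0.5, 0, 0, 0.9, 0, 0.5, 0, 0, 0.9, 0, 0.5, 0, 0, 0.5, 0, 0.5, 0, 0, 0.1, 0, 0.5, 0, 0, 0, 0]
}}

```text
clock: 8.75
eef_pos: [0.5177, -0.3954, 0.0666]
tool_rot: [0.731, 0.682, 0.002, 0.019]
ft_force: [0.3, -0.0, 0.7]
grip_width: 0.0426
```

```bash
python3 -c "
from h import *
to((.512,-.3935,.04),np.radians(86.0))"
```

```text
t 8.75 q [-0.65  0.61  0.14  1.06 -0.   -0.58] p [ 0.5177 -0.3954  0.0666] tx [ 0.069   0.9973 -0.0232] tz [ 0.029 -0.025 -0.999] f [ 0.3 -0.   0.7] w 0.0426
shift [ 0.036 -0.11   0.439]
turn about tool z deg 0.04184720434251951
```

Request:
{"api": "play_rows", "payload": {
  "deltas": [0.5, 0.03, -0.1, 0.2, 0, 0.5, 0.01, -0.02, 0.2, 0, 0.5, 0, 0, 0, 0]
}}

```text
clock: 9.12
eef_pos: [0.5131, -0.3941, 0.0442]
tool_rot: [0.731, 0.682, 0.003, 0.022]
ft_force: [0.4, 0.6, 0.4]
grip_width: 0.0427
```

```bash
python3 -c "
from h import *
to((.512,-.3935,.04),np.radians(86.0))
c=shot('wrist','w4.png');print(proj(c,[(.512,-.3935,.054)]))"
```

```text
t 9.12 q [-0.65  0.62  0.09  0.99 -0.   -0.59] p [ 0.5131 -0.3941  0.0442] tx [ 0.0686  0.9973 -0.0263] tz [ 0.034 -0.029 -0.999] f [0.4 0.6 0.4] w 0.0427
shift [ 0.01  -0.021  0.069]
turn about tool z deg 0.06788893385822259
[[320.85018058 280.39148278]]
```

View pics/w4.png

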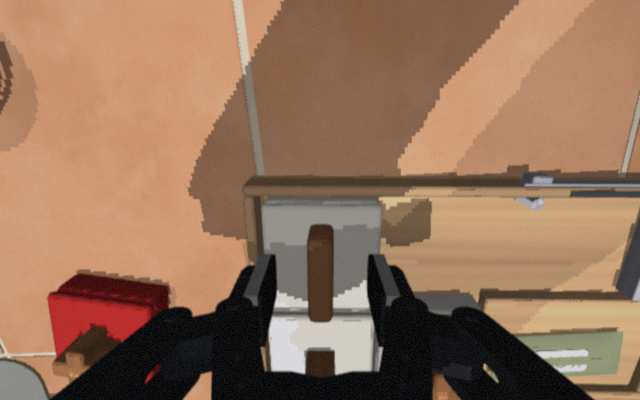

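The bar at (320,273) sits centred between the pads, so I'm closing.

Request:
{"api": "play_rows", "payload": {
  "deltas": [0.4, 0.01, -0.02, 0.04, 0, 0.3, 0, 0, 0, 0, 0.2, 0, 0, 0, 0, 0.1, 0, 0, 0, 0, 0.05, 0, 0, 0, 0, 0.0, 0, 0, 0, 0, 0.0, 0, 0, 0, 0]
}}

```text
clock: 10.05
eef_pos: [0.5132, -0.3945, 0.0441]
tool_rot: [0.731, 0.682, 0.003, 0.024]
ft_force: [0.0, 0.1, 0.3]
grip_width: 0.0101
```

```bash
python3 -c "
from h import *
st()"
```

```text
t 10.05 q [-0.65  0.62  0.08  0.99 -0.   -0.59] p [ 0.5132 -0.3945  0.0441] tx [ 0.0687  0.9972 -0.0284] tz [ 0.037 -0.031 -0.999] f [0.  0.1 0.3] w 0.0101
```

Request:
{"api": "play_rows", "payload": {
  "deltas": [0, 0.08, 0, -0.002, 0, 0, 0.13, 0, -0.004, 0, 0, 0.15, 0, -0.004, 0, 0, 0.15, 0, -0.004, 0, 0, 0.15, 0, -0.004, 0]
}}

```text
clock: 10.68
eef_pos: [0.5163, -0.3531, 0.0442]
tool_rot: [0.731, 0.682, 0.003, 0.025]
ft_force: [-0.4, -1.2, -0.3]
grip_width: 0.0103
```

```bash
cat >> h.py <<'E'
def prog():
    o,R=st();d=(o['eef_pos']-np.array([.5132,-.3945,.0441]))*1e3
    f=o['ft_force']
    print('tray dx %.1f dy %.1f dz %.1f | f x %.1f y %.1f z %.1f'%(d[0]*.9976-d[1]*.0698,d[0]*.0698+d[1]*.9976,d[2],f[0]*.9976-f[1]*.0698,f[0]*.0698+f[1]*.9976,f[2]))
E
python3 -c "
from h import *
prog()"
```

```text
t 10.68 q [-0.6   0.58  0.01  0.95 -0.01 -0.53] p [ 0.5163 -0.3531  0.0442] tx [ 0.0694  0.9971 -0.0297] tz [ 0.038 -0.032 -0.999] f [-0.4 -1.2 -0.3] w 0.0103
tray dx 0.2 dy 41.5 dz 0.1 | f x -0.3 y -1.3 z -0.3
```

Request:
{"api": "play_rows", "payload": {
  "deltas": [0, 0.13, 0, -0.004, 0, 0, 0.13, 0, -0.004, 0, 0, 0.13, 0, -0.004, 0, 0, 0.13, 0, -0.004, 0, 0, 0.13, 0, -0.004, 0]
}}

```text
clock: 11.3
eef_pos: [0.5196, -0.3112, 0.0443]
tool_rot: [0.731, 0.682, 0.003, 0.025]
ft_force: [1.5, -1.1, -1.2]
grip_width: 0.0098
```

```bash
python3 -c "
from h import *
prog()"
```

```text
t 11.3 q [-0.54  0.55 -0.05  0.92 -0.01 -0.47] p [ 0.5196 -0.3112  0.0443] tx [ 0.0688  0.9972 -0.03  ] tz [ 0.039 -0.033 -0.999] f [ 1.5 -1.1 -1.2] w 0.0098
tray dx 0.6 dy 83.5 dz 0.2 | f x 1.5 y -1.0 z -1.2
```

Request:
{"api": "play_rows", "payload": {
  "deltas": [0, 0.12, 0, -0.003, 0, 0, 0.12, 0, -0.003, 0, 0, 0.12, 0, -0.003, 0, 0, 0.12, -0.01, -0.003, 0, 0, 0.1, 0, -0.003, 0]
}}

```text
clock: 11.92
eef_pos: [0.5221, -0.2739, 0.0443]
tool_rot: [0.73, 0.683, 0.003, 0.026]
ft_force: [-0.5, -1.0, -1.0]
grip_width: 0.0103
```

```bash
python3 -c "
from h import *
prog()"
```

```text
t 11.93 q [-0.48  0.52 -0.1   0.9  -0.01 -0.41] p [ 0.5221 -0.2739  0.0443] tx [ 0.0684  0.9972 -0.03  ] tz [ 0.04  -0.033 -0.999] f [-0.5 -1.  -1. ] w 0.0103
tray dx 0.5 dy 120.9 dz 0.2 | f x -0.4 y -1.0 z -1.0
```

Request:
{"api": "play_rows", "payload": {
  "deltas": [0, 0.08, 0, -0.002, 0, 0, 0.07, 0, -0.002, 0, 0, 0.05, 0, -0.002, 0, 0, 0.03, 0, -0.001, 0]
}}

```text
clock: 12.42
eef_pos: [0.5231, -0.259, 0.0443]
tool_rot: [0.73, 0.683, 0.003, 0.026]
ft_force: [1.3, -0.8, -1.6]
grip_width: 0.0103
```

```bash
python3 -c "
from h import *
prog()"
```

```text
t 12.43 q [-0.45  0.51 -0.11  0.9  -0.01 -0.39] p [ 0.5231 -0.259   0.0443] tx [ 0.0679  0.9972 -0.0301] tz [ 0.04  -0.033 -0.999] f [ 1.3 -0.8 -1.6] w 0.0103
tray dx 0.4 dy 135.9 dz 0.2 | f x 1.3 y -0.7 z -1.6
```

Now I feel for the stop in steps of about 1 mm.

Request:
{"api": "play_rows", "payload": {
  "deltas": [0, 0.03, 0, -0.001, 0, 0, 0.02, 0, -0.001, 0, 0, 0.02, 0, -0.001, 0]
}}

```text
clock: 12.8
eef_pos: [0.5233, -0.2547, 0.0442]
tool_rot: [0.73, 0.683, 0.003, 0.026]
ft_force: [1.0, -0.8, -0.6]
grip_width: 0.0099
```

```bash
python3 -c "
from h import *
prog()"
```

```text
t 12.8 q [-0.45  0.51 -0.12  0.89 -0.01 -0.38] p [ 0.5233 -0.2547  0.0442] tx [ 0.0683  0.9972 -0.0302] tz [ 0.04  -0.033 -0.999] f [ 1.  -0.8 -0.6] w 0.0099
tray dx 0.3 dy 140.1 dz 0.1 | f x 1.0 y -0.7 z -0.6
```

Request:
{"api": "play_rows", "payload": {
  "deltas": [0, 0.02, 0, -0.001, 0, 0, 0.015, 0, -0.001, 0]
}}

```text
clock: 13.05
eef_pos: [0.5233, -0.2521, 0.0442]
tool_rot: [0.73, 0.683, 0.004, 0.025]
ft_force: [1.2, 0.5, -1.1]
grip_width: 0.0099
```

```bash
python3 -c "
from h import *
prog()"
```

```text
t 13.05 q [-0.44  0.51 -0.12  0.89 -0.01 -0.38] p [ 0.5233 -0.2521  0.0442] tx [ 0.0683  0.9972 -0.0291] tz [ 0.039 -0.032 -0.999] f [ 1.2  0.5 -1.1] w 0.0099
tray dx 0.1 dy 142.8 dz 0.1 | f x 1.1 y 0.6 z -1.1
```

Request:
{"api": "play_rows", "payload": {
  "deltas": [0, 0.015, 0, -0.001, 0]
}}

```text
clock: 13.18
eef_pos: [0.523, -0.2511, 0.0441]
tool_rot: [0.73, 0.682, 0.003, 0.025]
ft_force: [0.2, 0.1, 0.7]
grip_width: 0.0101
```

Request:
{"api": "play_rows", "payload": {
  "deltas": [0, 0.015, 0, -0.001, 0]
}}

```text
clock: 13.3
eef_pos: [0.5229, -0.2502, 0.0442]
tool_rot: [0.731, 0.682, 0.003, 0.025]
ft_force: [0.3, -0.6, -0.5]
grip_width: 0.0104
```

```bash
python3 -c "
from h import *
prog();c=shot('wrist','w5.png')
cv2.imwrite('pics/w5c.png',cv2.resize(c['color'][120:340,200:520],None,fx=2.4,fy=2.4,interpolation=cv2.INTER_CUBIC))"
```

```text
t 13.3 q [-0.44  0.51 -0.12  0.89 -0.01 -0.37] p [ 0.5229 -0.2502  0.0442] tx [ 0.0686  0.9972 -0.0294] tz [ 0.038 -0.032 -0.999] f [ 0.3 -0.6 -0.5] w 0.0104
tray dx -0.4 dy 144.6 dz 0.1 | f x 0.4 y -0.6 z -0.5
```

View pics/w5c.png

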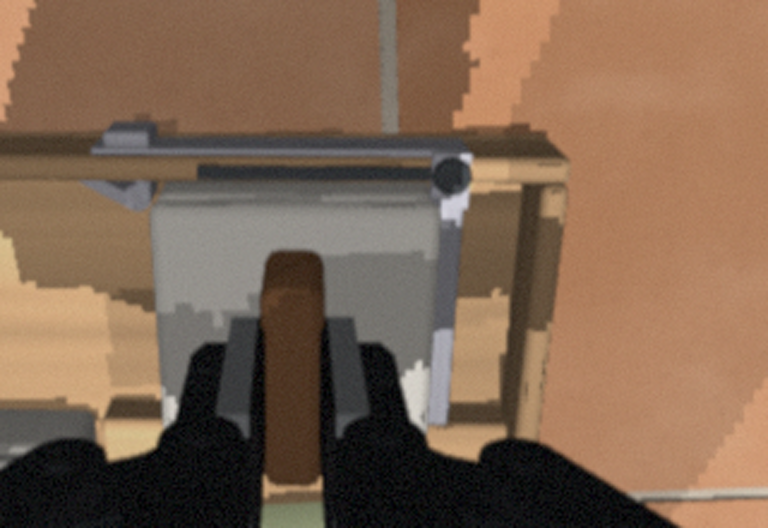

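The catch at (140,195) stands out behind the dish's rear edge at about (155,215). The dish is almost on the stop, so one more gentle feel.

Request:
{"api": "play_rows", "payload": {
  "deltas": [0, 0.012, 0, -0.001, 0]
}}

```text
clock: 13.48
eef_pos: [0.5227, -0.2496, 0.0442]
tool_rot: [0.731, 0.682, 0.003, 0.025]
ft_force: [0.3, -2.1, 0.1]
grip_width: 0.01
```

```bash
python3 -c "
from h import *
prog()"
```

```text
t 13.47 q [-0.44  0.5  -0.12  0.89 -0.01 -0.37] p [ 0.5227 -0.2496  0.0442] tx [ 0.0688  0.9972 -0.0299] tz [ 0.038 -0.033 -0.999] f [ 0.3 -2.1  0.1] w 0.01
tray dx -0.6 dy 145.2 dz 0.1 | f x 0.4 y -2.0 z 0.1
```

Contact felt (−2 N). Releasing, rising and moving over the cross dish.

Request:
{"api": "play_rows", "payload": {
  "deltas": [0.1, 0, 0, 0, 0, 0.25, 0, 0, 0, 0, 0.4, 0, 0, 0, 0, 0.45, 0, 0, 0, 0, 0.5, 0, 0, -0.3, 0, 0.5, 0, 0, -0.5, 0, 0.5, 0, 0, -0.6, 0, 0.5, 0, 0, -0.4, 0, 0.55, 0, 0, 0, 0]
}}

```text
clock: 14.6
eef_pos: [0.5179, -0.2451, 0.1543]
tool_rot: [0.73, 0.683, 0.003, 0.023]
ft_force: [-0.4, -0.8, 0.1]
grip_width: 0.0473
```

```bash
python3 -c "
from h import *
to((.5805,-.3365,.042),np.radians(86))
c=shot('wrist','w6.png')
cv2.imwrite('pics/w6c.png',c['color']); print(proj(c,[(.5805,-.3365,.054)]))"
```

```text
t 14.6 q [-0.44  0.39  0.01  1.14 -0.01 -0.37] p [ 0.5179 -0.2451  0.1543] tx [ 0.0682  0.9973 -0.0276] tz [ 0.036 -0.03  -0.999] f [-0.4 -0.8  0.1] w 0.0473
shift [-1.397  1.071  1.953]
turn about tool z deg 0.08653356574536272
[[220.21785723 278.13357301]]
```

View pics/w6c.png

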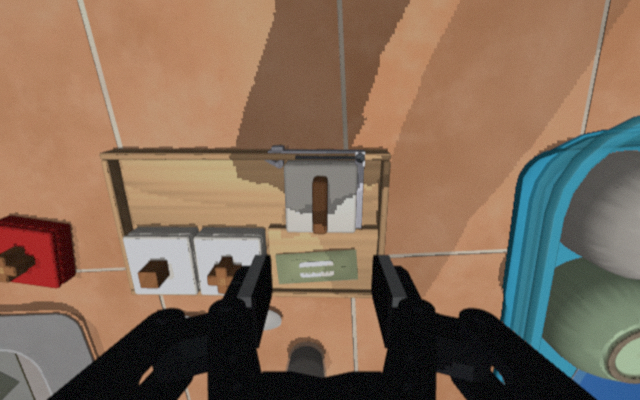

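Bar dish is home at (320,195). The cross knob at about (222,273) is close to the prediction.

Request:
{"api": "play_rows", "payload": {
  "deltas": [0.55, -0.7, 0.53, 0, 0, 0.55, -0.7, 0.53, 0, 0, 0.55, 0, 0, 0.7, 0, 0.55, 0, -0.02, 0.6, 0, 0.55, 0, -0.02, 0.15, 0, 0.55, 0, 0, 0, 0]
}}

```text
clock: 15.4
eef_pos: [0.5715, -0.3342, 0.0572]
tool_rot: [0.73, 0.683, 0.0, 0.015]
ft_force: [0.5, -0.1, -1.3]
grip_width: 0.0468
```

```bash
python3 -c "
from h import *
to((.5809,-.3368,.042),np.radians(86))"
```

```text
t 15.4 q [-0.53  0.65  0.18  1.07 -0.01 -0.46] p [ 0.5715 -0.3342  0.0572] tx [ 0.0669  0.9976 -0.0197] tz [ 0.021 -0.021 -1.   ] f [ 0.5 -0.1 -1.3] w 0.0468
shift [-0.027  0.153  0.257]
turn about tool z deg 0.1645668691482225
```

Request:
{"api": "play_rows", "payload": {
  "deltas": [0.55, -0.03, 0.15, 0, 0, 0.55, 0, 0, 0.15, 0, 0.55, 0, 0, 0.1, 0, 0.55, 0, 0, 0, 0]
}}

```text
clock: 15.9
eef_pos: [0.5838, -0.3378, 0.0457]
tool_rot: [0.73, 0.683, 0.001, 0.018]
ft_force: [0.1, -0.2, 0.9]
grip_width: 0.0472
```

```bash
python3 -c "
from h import *
to((.5809,-.3368,.042),np.radians(86))"
```

```text
t 15.9 q [-0.52  0.68  0.2   1.05 -0.01 -0.46] p [ 0.5838 -0.3378  0.0457] tx [ 0.0661  0.9976 -0.0226] tz [ 0.027 -0.024 -0.999] f [ 0.1 -0.2  0.9] w 0.0472
shift [ 0.015 -0.051  0.06 ]
turn about tool z deg 0.20775396469333585
```

Request:
{"api": "play_rows", "payload": {
  "deltas": [0.5, 0.015, -0.05, 0.05, 0, 0.45, 0, 0, 0, 0, 0.4, 0, 0, 0, 0, 0.34, 0, 0, 0, 0, 0.28, 0, 0, 0, 0, 0.2, 0, 0, 0, 0, 0.1, 0, 0, 0, 0]
}}

```text
clock: 16.77
eef_pos: [0.581, -0.3369, 0.0436]
tool_rot: [0.73, 0.683, 0.002, 0.019]
ft_force: [-0.5, 1.4, -0.1]
grip_width: 0.0237
```

```bash
python3 -c "
from h import *
to((.5809-.065,-.3368+.0045,.042),np.radians(86))"
```

```text
t 16.77 q [-0.52  0.67  0.18  1.04 -0.01 -0.46] p [ 0.581  -0.3369  0.0436] tx [ 0.0662  0.9975 -0.0231] tz [ 0.028 -0.025 -0.999] f [-0.5  1.4 -0.1] w 0.0237
shift [ 0.005 -1.087 -0.006]
turn about tool z deg 0.20226218678784486
```

Request:
{"api": "play_rows", "payload": {
  "deltas": [0.1, 0, -0.08, -0.003, 0, 0.1, 0, -0.13, -0.004, 0, 0.1, 0, -0.13, -0.004, 0, 0.1, 0, -0.13, -0.004, 0, 0.1, 0, -0.13, -0.004, 0]
}}

```text
clock: 17.4
eef_pos: [0.5434, -0.3344, 0.0436]
tool_rot: [0.73, 0.683, 0.002, 0.019]
ft_force: [1.3, -0.6, -0.2]
grip_width: 0.0236
```

```bash
python3 -c "
from h import *
to((.5809-.065,-.3368+.0045,.0436),np.radians(86))"
```

```text
t 17.4 q [-0.55  0.61  0.07  0.99 -0.01 -0.48] p [ 0.5434 -0.3344  0.0436] tx [ 0.066   0.9975 -0.0232] tz [ 0.03  -0.025 -0.999] f [ 1.3 -0.6 -0.2] w 0.0236
shift [ 0.005 -0.459 -0.015]
turn about tool z deg 0.21370179761529484
```

Request:
{"api": "play_rows", "payload": {
  "deltas": [0.1, 0, -0.12, -0.004, 0, 0.1, 0, -0.12, -0.004, 0, 0.1, 0, -0.1, -0.003, 0, 0.1, 0, -0.04, -0.002, 0, 0.1, 0, -0.03, -0.001, 0]
}}

```text
clock: 18.02
eef_pos: [0.5162, -0.3326, 0.0436]
tool_rot: [0.73, 0.683, 0.002, 0.019]
ft_force: [0.6, -0.7, -0.7]
grip_width: 0.0236
```

```bash
python3 -c "
from h import *
to((.5809-.065,-.3368+.0045,.0436),np.radians(86))"
```

```text
t 18.02 q [-0.57  0.57 -0.01  0.95 -0.01 -0.5 ] p [ 0.5162 -0.3326  0.0436] tx [ 0.0666  0.9975 -0.0229] tz [ 0.029 -0.025 -0.999] f [ 0.6 -0.7 -0.7] w 0.0236
shift [ 0.005 -0.005 -0.001]
turn about tool z deg 0.17752807215313268
```

Request:
{"api": "play_rows", "payload": {
  "deltas": [0.1, 0, -0.02, -0.001, 0, 0.1, 0, -0.015, -0.001, 0]
}}

```text
clock: 18.27
eef_pos: [0.5145, -0.3325, 0.0436]
tool_rot: [0.73, 0.683, 0.002, 0.019]
ft_force: [2.3, 0.7, -0.6]
grip_width: 0.0233
```

Request:
{"api": "play_rows", "payload": {
  "deltas": [0.1, 0, -0.015, -0.001, 0]
}}

```text
clock: 18.4
eef_pos: [0.5143, -0.3324, 0.0438]
tool_rot: [0.73, 0.683, 0.003, 0.02]
ft_force: [2.9, 0.6, -0.5]
grip_width: 0.0238
```

Request:
{"api": "play_rows", "payload": {
  "deltas": [0.1, 0, -0.015, -0.001, 0]
}}

```text
clock: 18.52
eef_pos: [0.5141, -0.3323, 0.044]
tool_rot: [0.73, 0.684, 0.003, 0.02]
ft_force: [2.5, -0.0, -1.2]
grip_width: 0.0237
```

Motion has stopped at the wall (2.5–3 N). Releasing and retreating.

Request:
{"api": "play_rows", "payload": {
  "deltas": [0.32, 0, 0, 0, 0, 0.4, 0, 0, 0, 0, 0.5, 0, 0, 0, 0, 0.5, 0, 0, 0, 0, 0.5, 0, 0, -0.3, 0, 0.5, 0, 0, -0.5, 0, 0.5, 0, 0, -0.7, 0, 0.5, 0, 0, -0.6, 0, 0.5, 0, 0, 0, 0, 0.5, 0, 0, 0, 0]
}}

```text
clock: 19.77
eef_pos: [0.5069, -0.3286, 0.1716]
tool_rot: [0.73, 0.683, 0.001, 0.017]
ft_force: [-0.2, 0.0, -0.6]
grip_width: 0.0428
```

```bash
python3 -c "
from h import *
st()
c=shot('wrist');cv2.imwrite('pics/w7c.png',cv2.resize(c['color'][120:330,130:520],None,fx=2,fy=2,interpolation=cv2.INTER_CUBIC))"
```

```text
t 19.77 q [-0.57  0.45  0.15  1.24 -0.01 -0.51] p [ 0.5069 -0.3286  0.1716] tx [ 0.0667  0.9975 -0.0216] tz [ 0.025 -0.023 -0.999] f [-0.2  0.  -0.6] w 0.0428
```

View pics/w7c.png

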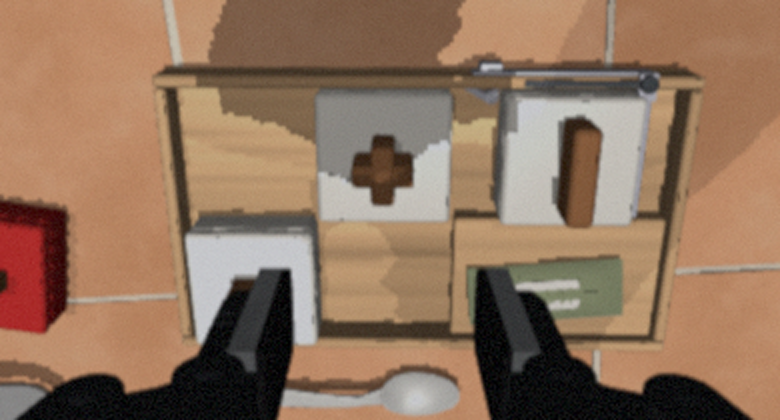

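Cross dish against the near wall at (383,155), bar dish at the stop with the catch tip out at about (487,95), square dish in its corner. Nothing is touching the robot.

```bash
python3 -c "
from h import *
print(ticket.job_done())"
```

```text
the job is handed in; nothing more can be done
None
```

The job is done and handed in at about 19.8 s; the hand-in gives no verdict.

- **Cross dish parked:** I gripped the cross-knobbed dish, the one in the way, and slid it about 64 mm back into the empty far place.
- **Bar dish home:** I gripped the bar and slid that dish about 145 mm along the row past the catch. I felt for the end stop in 1 mm steps, with at most about 2 N along the row. It should now be at about tray y +66 mm.
- **Cross dish returned:** I slid it forward until it stopped at the near wall, at about 3 N.

**Last checks:** the final wrist picture shows the bar dish against the stop with the catch out behind it. The cross dish is at the near wall, and the square dish is still in its corner. The packet and spoon look undisturbed; the shaker and cup were not in that last view. The gripper is clear of everything, and the sampled wrist forces stayed below about 3 N.

**Limits of the checks:**
- The catch was judged only from the pictures and from the sideways force dropping away, since its joint value cannot be read.
- The tool tilted by up to about 3° because small errors add up from row to row. I allowed for this while sliding, and no dish visibly lifted.

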